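Shorten the tripod leg by one hole

TASK

Shorten the yellow tripod leg in the bench cradle by exactly one hole: press its red sprung button down to free the lower tube and collapse the tube until the button snaps fully up again in the very next hole. Then fold the orange clamp lever fully down flat. Leave the jar, the screwdriver and the wood offcut undisturbed, and leave everything released.

Things in the scene. Friction and masses are not known exactly. Their poses are not given: they have to be found in the camera images.
- leg: Fixed yellow square tube, 36 mm wide and high, top 68 mm above the bench, lying level in a cradle on a board 100 mm wide. Origin on the bench under its first hole. x runs along the tube to the foot (the lower tube comes out there and collapses to -x), y across, z up. Dark slot on top with holes at x = 0, -45, -90 mm. Black collar, 46 mm wide, top 74 mm high, at x = 75 to 115 mm.
- lower (a joint): How far the aluminium lower tube is pushed in, m: 0 at the start (first hole), 0.045 next hole, 0.090 the hole after (one too far). Slides with about 2.5 N, only while the button is clear of the holes; locked in a hole with 1.5 mm play. Between holes the released button stays trapped part-way down and snaps up by itself when the tube brings it to a hole.
- thumb (a joint): How far the red button is pressed down, m: 0 fully up (locked in a hole), 0.010 fully down. The tube is freed beyond 0.005; between holes it rides at 0.005 by itself. The spring takes 2 N to start, 3.5 N at 0.005, 5 N at the bottom.
- button_top (a point): Centre of the red button's pressing face, 36 mm along the leg by 24 mm across, 84 mm above the bench when up. At its -x (inward) end a thumb ridge, 4 mm thick, rises 6 mm above the face, so a pressing fingertip can push the button along the slot; the other 32 mm of the face are clear. The button is part of the lower tube and travels with it. Axes as leg.
- next_hole (a point): Centre of the next hole on the top of the yellow tube, where the button has to snap up. Axes as leg.
- foot_end (a point): Centre of the outer end face of the rubber foot, 40 mm wide and high (30 to 70 mm above the bench); 250 mm along +x from leg at the start. Pushing it along the leg's -x slides the lower tube in once it is free. Axes as leg.
- clamp (a joint): Opening angle of the orange clamp lever, rad: 0 folded down flat over the collar and lower tube (shut), at most 1.3 (nearly upright). It starts at 0.9 to 1.25, leaning towards the foot, and stays where it is left (about 2 N at its tip moves it).
- lever_hinge (a point): Hinge axis of the clamp lever, 81 mm above the bench, on the collar; the axis runs across the leg. Axes as leg.
- lever_tip (a point): Middle of the free end of the orange lever, a bar 55 mm long from the hinge, 22 mm wide and 8 mm thick. When shut it points along the leg's +x and its upper face is 85 mm above the bench.
- jar_mid (a point): Centre (half-way up) of a clear jar with a red lid, 60 mm across and 75 mm high. A bystander.
- driver_grip (a point): Middle of the handle of a screwdriver lying on the bench. A bystander.
- batten_mid (a point): Centre of a wood offcut 90 x 45 x 30 mm high. A bystander.

How it is judged:
On the way, in this order (a step that is already met when the one before it is completed fails the run):
1. the button is pressed and the lower tube has left its first hole (in by over 6 mm) (value of joint lower above 0.006 m), for 0.1 s.
2. the tube is in the next hole (within 4 mm), button up, clamp lever still up (value of joint lower between 0.041 and 0.049 m and value of joint thumb below 0.002 m and value of joint clamp above 0.5 rad), for 0.2 s.
3. the clamp lever is folded down (under 0.12 rad) (value of joint clamp below 0.12 rad), for 0.1 s.
At the end, for the whole second after the job is handed in: the lower tube is pushed in one hole (0.041 to 0.049 m) with the button up in that hole (pressed less than 2 mm), and the clamp lever is folded flat (under 0.12 rad) (value of joint lower between 0.041 and 0.049 m and value of joint thumb below 0.002 m and value of joint clamp below 0.12 rad); the robot touches nothing.
It fails at once if the jar is moved more than 20 mm (distance of jar_mid from where it was at the start of the episode above 0.02 m).
It fails at once if the screwdriver is moved more than 20 mm (distance of driver_grip from where it was at the start of the episode above 0.02 m).
It fails at once if the wood offcut is moved more than 20 mm (distance of batten_mid from where it was at the start of the episode above 0.02 m).
It also fails if it takes over 48 s, if anything falls off the work surface, if the arm or the gripper's body presses on something with over 40 N, if the wrist force passes 120 N, or if a joint passes its speed limit or range.

ROBOT

A 6-joint arm with a two-finger parallel gripper is mounted at the origin on the work surface. World frame = base frame: x ahead of the robot, y to its left, z up, the work surface at z = 0. Lengths are in m, angles in rad, forces in N, time in s.
With the tool pointing down it reaches from about 0.35 to 0.725 m from the base axis. Payload 6 kg.
Tool frame: the origin (TCP) lies midway between the tips of the shut fingers; the grasp point (between the pads) lies 19 mm behind it; z points along the fingers, y is the direction in which the jaws open and shut (so a half turn about z gives the same grasp; the last joint's range is limited). The gripper opens to 85 mm and grips with 20 to 120 N. Pads are 22 mm wide; open, the fingers measure 114 mm over their backs; the gripper's body (76 mm by 85 mm) begins 54 mm behind the grasp point. The pads swing forward as they close: fully open they stand 13 mm farther back than shut.
Start: joints at [-0.926, 0.04, 0.085, 0, -1.615, -0.334], TCP at [0.184, -0.571, 0.231] pointing down, gripper open.
Joint ranges: [-2.56, 2.56], [-1.29, 2.01], [-1.08, 1.49], [-3.29, 1.98], [-2.81, -0.18], [-2.99, 2.99]. Speed limits (rad/s): [2.57, 2.57, 3.01, 3.14, 3.14, 3.14].

INTERFACE

Orientations are given as a unit quaternion [w, x, y, z].
In Python, from rig import telemetry, optics, finish_job gives the robot as it stands.
- The arm moves only by the tool carry_out, never from a script. Its argument "steps" is a list of rows, each a list of 7 numbers: the opening, from 0 (shut) to 1 (fully open), then the shift along the world's x, y, z in cm, then the turn, a rotation vector about the world's x, y, z in degrees. In form: [[claw, dx, dy, dz, rx, ry, rz], ...]. A call has 1 to 5 rows; each row shifts and turns the pose as measured when the row begins; what a row does not reach is not made up. A row lasts 1/8 s, in which the tool goes at most 62.5 mm and 10.7 degrees, less where a joint would pass 70% of its speed; a pose out of reach is approached as far as the arm can. A call with a gripper value outside its range is refused whole. The fingers move at their own pace and stop on an object; the grip force is fixed at half the most. Time passes only in rows, so rows that do not move let the fingers close. It gives the time, the measured TCP pose, the force and the opening at its end, in the units of the state.
- telemetry.get_obs(): the state, without advancing time (a new reading comes with each control period).
- optics.grab_frame(name): name is "scene" or "top" or "wrist"; returns a dict with "color" (480x640x3 uint8, red, green, blue), "camera_matrix" (3x3 intrinsics, pixels), "xyz" and "attitude" of the camera in the world. Camera axes: x right, y up, looking along -z (the intrinsics and any distortion apply to the point x, -y, -z); pixel columns grow to the right and rows downward; lengths in m; the calibration is good to about 2 mm. A picture is of the moment at which its call begins. There is no depth.
- finish_job(): hands the job in, once; it reports no verdict.
The state is a dict: "time_s": time; "joints": joint angles; "qvel": joint speeds; "joint_torque": joint torques, N m; "tool_pos": TCP position; "orientation": TCP orientation; "wrist_force": force on the tool from outside, world axes, zero at the start; "moment": the same for the moment, N m; "grip_width": finger opening in m.
Only numpy, scipy, OpenCV 4.12 (cv2) and the standard library are available. Lean on these libraries where they do the work, as an engineer would, in place of code of your own. Each camera call takes 0.05 s, during which the arm holds its last target.

## Working session

There is one attempt and no reset: what is moved stays moved. The work goes in short steps, Python scripts to look and compute and a tool call to move; the robot and the scene stay as the last step left them, time stands still between calls to the robot, and variables do not carry over. Pictures are saved under pics/ and viewed, and the job is handed in when it is done.

Besides the shell and the picture viewer there is one more tool, called after ">>>" by a JSON object that holds its "op" and its "data". carry_out: Moves the arm, as the interface text tells. Its arguments: {"type":"object","properties":{"steps":{"type":"array"}},"required":["steps"]}

```bash
mkdir -p pics; ls
python3 - <<'E'
from rig import telemetry, optics
import cv2, pickle
print(telemetry.get_obs())
for n in ["scene","top","wrist"]:
    f=optics.grab_frame(n); pickle.dump(f,open(f"{n}0.pkl","wb"))
    print(n,f["camera_matrix"].tolist(),f["xyz"],f["attitude"],[k for k in f])
    cv2.imwrite(f"pics/{n}0.png",f["color"][:,:,::-1])
E
```

```text
pics
{'time_s': 0.0, 'joints': array([-9.26290887e-01,  4.08304768e-02,  8.37882302e-02, -4.52478124e-04,
       -1.61548405e+00, -3.33713447e-01]), 'qvel': array([ 0.00015267,  0.00082188,  0.00108153,  0.00053236,  0.00098102,
       -0.00069326]), 'joint_torque': array([ 2.24601979e-03, -3.68196416e+01,  3.47426569e+01,  6.93268687e+00,
       -5.25342199e-03,  7.56093641e-06]), 'tool_pos': array([ 0.18347015, -0.57091695,  0.23025805]), 'orientation': array([-2.06883425e-04, -1.54781066e-01,  9.87948391e-01,  8.69761181e-04]), 'wrist_force': array([ 0.03923564,  0.07033635, -0.69499056]), 'moment': array([0.00869777, 0.02662812, 0.00899243]), 'grip_width': 0.08537224479514788}
scene [[460.33386507635777, 0.0, 319.1874853813962], [0.0, 460.33386507635777, 242.87141363846806], [0.0, 0.0, 1.0]] [ 0.94637004 -0.13114801  0.68998568] [0.7909298  0.23819542 0.16924135 0.53763404] ['color', 'camera_matrix', 'xyz', 'attitude']
top [[461.5416702122586, 0.0, 318.3594914676494], [0.0, 461.5416702122586, 239.85709036663707], [0.0, 0.0, 1.0]] [0.43208794 0.00417604 0.79304033] [-0.69829431 -0.06791473  0.05702918  0.71029594] ['color', 'camera_matrix', 'xyz', 'attitude']
wrist [[359.9813674093462, 0.0, 316.58064560025645], [0.0, 359.9813674093462, 239.20878184641055], [0.0, 0.0, 1.0]] [ 0.11428122 -0.59282286  0.37384808] [ 0.58265559 -0.08439266 -0.11801003  0.79966491] ['color', 'camera_matrix', 'xyz', 'attitude']
```

View pics/scene0.png

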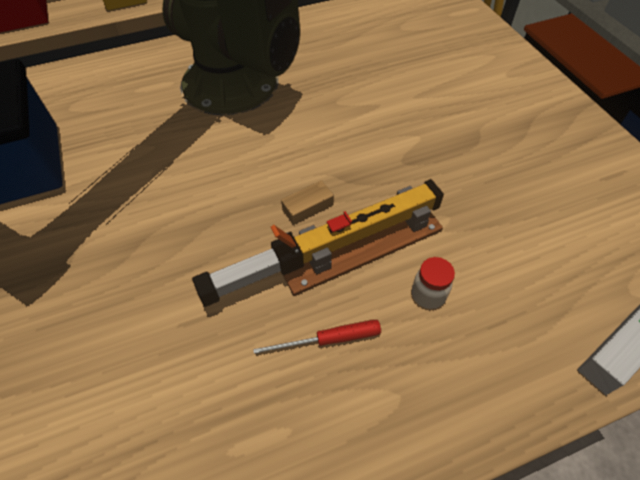

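View pics/top0.png

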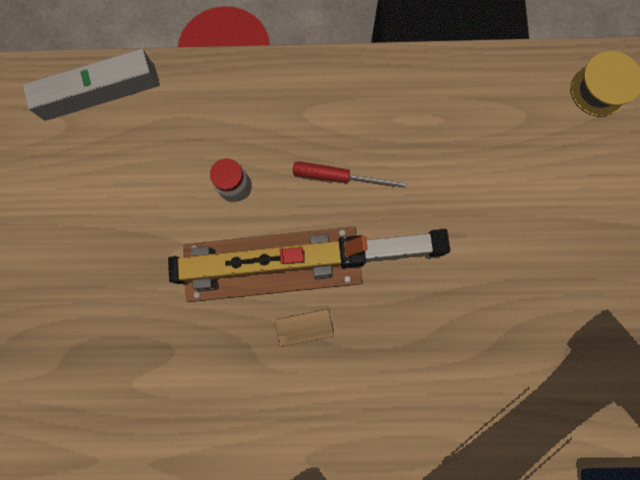

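View pics/wrist0.png

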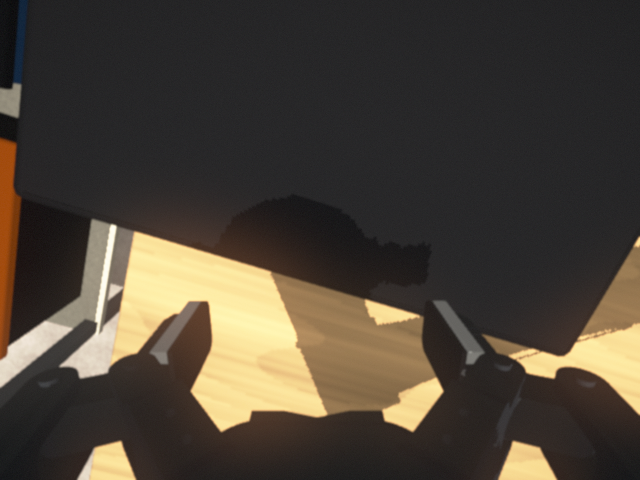

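The top view shows the leg lying nearly along world −y. The foot is at (440,242), the button at (292,256), the lever at (355,245), and the holes at (264,260) and (236,263). Next I triangulate these points.

```bash
cat > h.py <<'E'
import numpy as np, cv2, pickle
from scipy.spatial.transform import Rotation as R
def load(n): return pickle.load(open(n+".pkl","rb"))
def ray(f,u,v):
    K=f["camera_matrix"]; w,x,y,z=f["attitude"]
    d=np.array([(u-K[0,2])/K[0,0],-(v-K[1,2])/K[1,1],-1.])
    return np.array(f["xyz"]),R.from_quat([x,y,z,w]).apply(d)
def plane(f,u,v,h):
    o,d=ray(f,u,v); return o+d*(h-o[2])/d[2]
def tri(f,p,g,q):
    o1,d1=ray(f,*p);o2,d2=ray(g,*q)
    s=np.linalg.lstsq(np.c_[d1,-d2],o2-o1,rcond=None)[0]
    a,b=o1+d1*s[0],o2+d2*s[1]; return (a+b)/2,np.linalg.norm(a-b)
def proj(f,P):
    K=f["camera_matrix"]; w,x,y,z=f["attitude"]
    c=R.from_quat([x,y,z,w]).inv().apply(np.array(P)-f["xyz"]); return K[0,0]*c[0]/-c[2]+K[0,2],K[1,1]*-c[1]/-c[2]+K[1,2]
E
python3 - <<'E'
from h import *
for n,(x0,y0,x1,y1) in [("top0",(160,215,470,310)),("scene0",(180,170,460,310))]:
    im=load(n)["color"][y0:y1,x0:x1][:,:,::-1]
    cv2.imwrite(f"pics/{n}_c.png",cv2.resize(im,None,fx=2.55,fy=2.55,interpolation=cv2.INTER_CUBIC))
for n in ["top0","scene0"]:
    f=load(n); hsv=cv2.cvtColor(f["color"],cv2.COLOR_RGB2HSV)
    for name,lo,hi in [("red",(0,200,100),(4,255,255)),("red2",(175,180,100),(180,255,255)),("orange",(5,190,120),(14,255,255)),("yellow",(18,190,120),(30,255,255))]:
        m=cv2.inRange(hsv,lo,hi)
        k,l,s,c=cv2.connectedComponentsWithStats(m)
        for i in range(1,k):
            if s[i,4]>40: print(n,name,s[i],c[i].round(1))
E
```

```text
scene0 red [327 212  25  20 241] [338.9 222.3]
scene0 red [421 258  33  29 731] [437.  271.7]
scene0 red [318 321  62  23 612] [349.5 331.8]
scene0 orange [271 225   9  12  57] [275.3 230.4]
scene0 yellow [ 295  184  141   69 1871] [366.5 217.6]
```

View pics/top0_c.png

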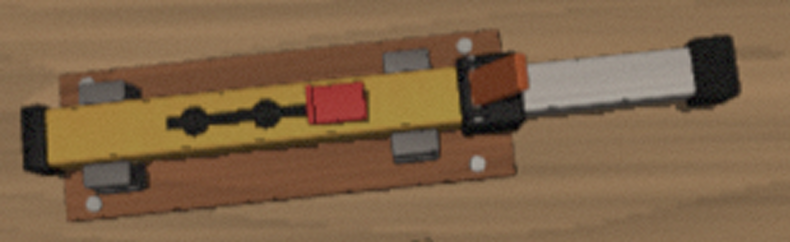

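View pics/scene0_c.png

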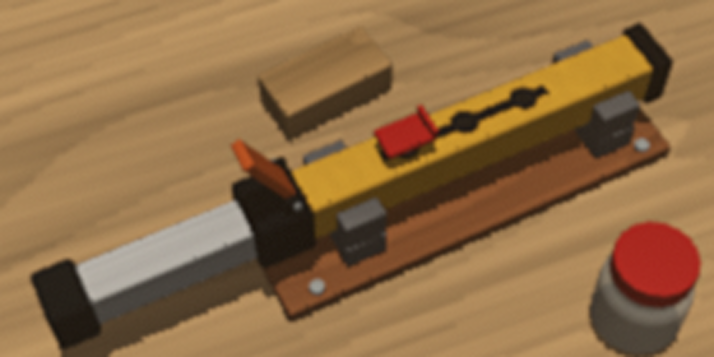

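Run:
```python
from h import *
T,S=load("top0"),load("scene0")
t=lambda x,y:(160+x/2.55-.3,215+y/2.55-.3); s=lambda x,y:(180+x/2.55-.3,170+y/2.55-.3)
for n,a,b in [("hole2",(268,113),(465,122)),("hole3",(194,121),(523,97)),("btn foot +X corner",(364,83),(390,153)),("btn foot -X corner",(367,120),(377,130)),
  ("foot far top",(735,38),(83,307+17)),("foot near top",(739,92),(35,275)),("lever tip near",(526,85),(243,143)),("lever tip a",(517,55),(236,147))]:
    P,e=tri(T,t(*a),S,s(*b)); print(n,P.round(4),e.round(4))
print("face center top at .084",[plane(T,*t(339.5,102.5),.084).round(4)],"scene",plane(S,*s(404,135),.084).round(4))
h2,h3=plane(T,*t(268,113),.068),plane(T,*t(194,121),.068); print(h2,h3,h2-h3)
print("foot top corners @.07",[plane(T,*t(*p),.07).round(4) for p in [(733,36),(738,92),(690,40),(695,106)]])
u=h2-h3;u/=np.linalg.norm(u);print("dir",u,np.degrees(np.arctan2(u[1],u[0])))
# yellow edges
hsv=cv2.cvtColor(T["color"],cv2.COLOR_RGB2HSV); print(hsv[250,320],hsv[256,292],hsv[245,358])
m=cv2.inRange(hsv,(18,150,100),(32,255,255)); m[:220]=0;m[300:]=0;m[:,:160]=0;m[:,400:]=0
for x in range(182,340,20):
  y=np.where(m[:,x])[0]; print(x,y.min(),y.max(), plane(T,x,y.min()-.5,.068).round(4))
```

```text
hole2 [0.5326 0.1003 0.0685] 0.0011
hole3 [0.5282 0.1457 0.0687] 0.0003
btn foot +X corner [0.5479 0.0399 0.0845] 0.0016
btn foot -X corner [0.5257 0.0391 0.0815] 0.0031
foot far top [ 0.5779 -0.1825  0.0633] 0.0226
foot near top [ 0.5407 -0.1916  0.0678] 0.0024
lever tip near [ 0.5381 -0.0528  0.1299] 0.0056
lever tip a [ 0.5514 -0.0533  0.1442] 0.0072
face center top at .084 [array([0.536 , 0.0542, 0.084 ])] scene [0.5379 0.0545 0.084 ]
[0.53251755 0.09986748 0.068     ] [0.52831873 0.14599222 0.068     ] [ 0.00419882 -0.04612474  0.        ]
foot top corners @.07 [array([ 0.5755, -0.1908,  0.07  ]), array([ 0.5401, -0.1916,  0.07  ]), array([ 0.5735, -0.164 ,  0.07  ]), array([ 0.5319, -0.1646,  0.07  ])]
dir [ 0.09065694 -0.99588218  0.        ] -84.79859850347961
[ 22 157 162] [  1 169 161] [  9 181 104]
182 258 279 [0.5373 0.2321 0.068 ]
202 256 277 [0.54   0.2001 0.068 ]
222 253 275 [0.5442 0.1683 0.068 ]
242 251 272 [0.5469 0.1363 0.068 ]
262 249 270 [0.5495 0.1044 0.068 ]
282 247 268 [0.5521 0.0725 0.068 ]
302 245 266 [0.5548 0.0406 0.068 ]
322 243 264 [0.5574 0.0086 0.068 ]
```

The two views agree: holes at 68.5 mm and the button face at about 83 mm. The leg axis points along (0.0897, −0.996) and the button centre is about (0.5366, 0.055). I'll bring the shut fingers above the button, with the jaw axis across the leg.

>>> {"op": "carry_out", "data": {"steps": [[0, 2.9, 5.2, 0, 0, 0, 6.5], [0, 2.9, 5.2, 0, 0, 0, 6.5], [0, 2.9, 5.2, 0, 0, 0, 6.5], [0, 2.9, 5.2, 0, 0, 0, 6.5], [0, 2.9, 5.2, 0, 0, 0, 6.5]]}}

```text
time_s: 0.78
tool_pos: [0.3287, -0.3053, 0.2262]
orientation: [-0.002, -0.429, 0.903, 0.003]
wrist_force: [1.8, -0.2, -0.0]
grip_width: 0.0001
```

>>> {"op": "carry_out", "data": {"steps": [[0, 2.9, 5.2, 0, 0, 0, 6.5], [0, 2.9, 5.2, 0, 0, 0, 6.5], [0, 2.9, 5.2, 0, 0, 0, 6.5], [0, 2.9, 5.2, 0, 0, 0, 6.5], [0, 2.9, 5.2, 0, 0, 0, 6.5]]}}

```text
time_s: 1.4
tool_pos: [0.4761, -0.0353, 0.2265]
orientation: [-0.001, -0.673, 0.74, 0.002]
wrist_force: [1.3, -0.6, -0.5]
grip_width: -0.0002
```

>>> {"op": "carry_out", "data": {"steps": [[0, 2.4, 3.6, 0, 0, 0, 4], [0, 2.4, 3.6, -1, 0, 0, 4], [0, 1.2, 1.8, -3, 0, 0, 2.4], [0, 0, 0, -3, 0, 0, 0], [0, 0, 0, -2.3, 0, 0, 0]]}}

```text
time_s: 2.02
tool_pos: [0.5386, 0.0628, 0.1304]
orientation: [0.001, 0.742, -0.671, -0.002]
wrist_force: [0.5, 0.6, -0.7]
grip_width: -0.0003
```

Run:
```python
from h import *
from rig import telemetry, optics
o=telemetry.get_obs(); p=o["tool_pos"]; w,x,y,z=o["orientation"]; Rm=R.from_quat([x,y,z,w]).as_matrix()
print(p,Rm.round(4).tolist(),o["wrist_force"])
for n in ["scene","wrist"]:
    f=optics.grab_frame(n); pickle.dump(f,open(f"{n}1.pkl","wb")); cv2.imwrite(f"pics/{n}1.png",f["color"][:,:,::-1])
O=np.array([.5366,.055]);u=np.array([.0897,-.996]);v=np.array([.996,.0897])
print("leg coords",(p[:2]-O)@u,(p[:2]-O)@v)
```

```text
[0.53859413 0.06284727 0.13038818] [[0.1006, -0.9949, -0.0046], [-0.9949, -0.1006, 0.001], [-0.0014, 0.0045, -1.0]] [ 0.51117286  0.55660071 -0.7036459 ]
leg coords -0.007637004338821684 0.002690056160295618
```

View pics/wrist1.png

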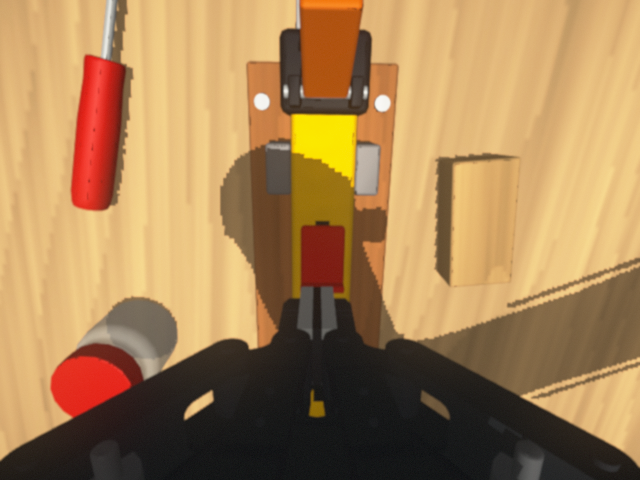

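View pics/scene1.png

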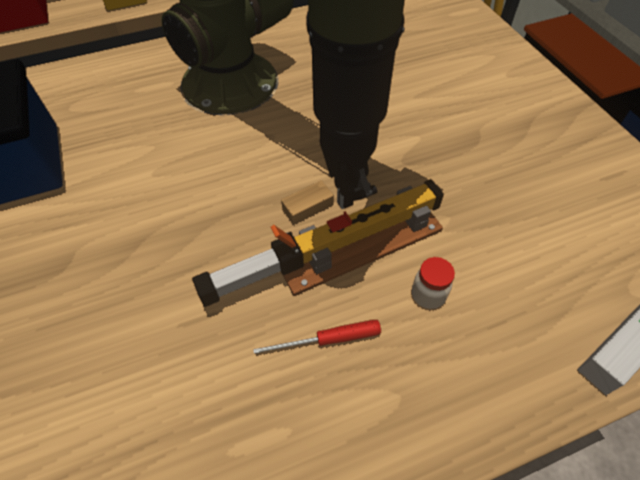

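In the wrist view the button face spans about (302–344, 227–285), the ridge is at its lower end around row 288, and the fingertips end near (317,288). I'll cross-check the button position with this view.

Run:
```python
from h import *
f=load("wrist1"); T=load("top0")
O=np.array([.5366,.055]);u=np.array([.0897,-.996]);v=np.array([.996,.0897])
L=lambda P:(((P[:2]-O)@u*1000).round(1),((P[:2]-O)@v*1000).round(1))
for p in [(302,226),(344,226),(323,226),(301,286)]: print(p,L(plane(f,*p,.084)))
t=lambda x,y:(160+x/2.55-.3,215+y/2.55-.3)
P,e=tri(f,(323,226),T,t(365.5,101)); print("front mid tri",P,e,L(P))
```

```text
(302, 226) (np.float64(16.1), np.float64(9.1))
(344, 226) (np.float64(16.3), np.float64(-13.3))
(323, 226) (np.float64(16.2), np.float64(-2.1))
(301, 286) (np.float64(-18.7), np.float64(9.7))
front mid tri [0.53616091 0.0381031  0.08653821] 0.00020619945388137984 (np.float64(16.8), np.float64(-2.0))
```

>>> {"op": "carry_out", "data": {"steps": [[0, -0.3, -0.9, 0, 0, 0, -0.6], [0, 0, 0, 0, 0, 0, 0]]}}

```text
time_s: 2.38
tool_pos: [0.5348, 0.0526, 0.1308]
orientation: [0.002, 0.738, -0.675, -0.002]
wrist_force: [0.1, 0.4, 0.1]
grip_width: 0.0
```

>>> {"op": "carry_out", "data": {"steps": [[0, 0, 0, -2, 0, 0, 0], [0, 0, 0, -1.5, 0, 0, 0], [0, 0, 0, -0.3, 0, 0, 0], [0, 0, 0, 0, 0, 0, 0]]}}

```text
time_s: 2.88
tool_pos: [0.5351, 0.0523, 0.0918]
orientation: [0.001, 0.738, -0.675, -0.002]
wrist_force: [1.2, 0.7, 0.1]
grip_width: -0.0001
```

>>> {"op": "carry_out", "data": {"steps": [[0, 0, 0, -0.5, 0, 0, 0], [0, 0, 0, -0.2, 0, 0, 0], [0, 0, 0, 0, 0, 0, 0]]}}

```text
time_s: 3.25
tool_pos: [0.5356, 0.0525, 0.0851]
orientation: [0.001, 0.738, -0.675, -0.002]
wrist_force: [-0.7, 0.8, -0.2]
grip_width: 0.0001
```

>>> {"op": "carry_out", "data": {"steps": [[0, 0, 0, -0.2, 0, 0, 0], [0, 0, 0, -0.2, 0, 0, 0], [0, 0, 0, 0, 0, 0, 0]]}}

```text
time_s: 3.62
tool_pos: [0.5359, 0.0526, 0.082]
orientation: [0.0, 0.738, -0.675, -0.001]
wrist_force: [-2.1, 0.2, 3.2]
grip_width: 0.0003
```

>>> {"op": "carry_out", "data": {"steps": [[0, 0, 0, -0.3, 0, 0, 0], [0, 0, 0, -0.2, 0, 0, 0], [0, 0, 0, 0, 0, 0, 0]]}}

```text
time_s: 4.0
tool_pos: [0.5361, 0.0525, 0.0775]
orientation: [-0.0, 0.738, -0.675, -0.001]
wrist_force: [-2.0, 0.1, 3.6]
grip_width: 0.0002
```

>>> {"op": "carry_out", "data": {"steps": [[0, 0, 0, -0.15, 0, 0, 0], [0, -0.04, 0.4, 0, 0, 0, 0], [0, -0.04, 0.4, 0, 0, 0, 0], [0, -0.04, 0.4, 0, 0, 0, 0]]}}

```text
time_s: 4.5
tool_pos: [0.5351, 0.0638, 0.0766]
orientation: [0.001, 0.738, -0.675, 0.0]
wrist_force: [-0.8, -2.8, 4.1]
grip_width: 0.0003
```

Run:
```python
from h import *
from rig import telemetry, optics
o=telemetry.get_obs();print(o["tool_pos"],o["wrist_force"])
f=optics.grab_frame("scene"); f2=optics.grab_frame("wrist")
a=cv2.resize(f["color"][170:310,180:460],None,fx=2,fy=2); b=f2["color"][:400,200:440]
c=np.zeros((400,800,3),np.uint8);c[:280,:560]=a;c[:,560:]=b
cv2.imwrite("pics/s2.png",c[:,:,::-1])
```

```text
[0.53512138 0.06379418 0.07662637] [-0.82524817 -2.75070977  4.12026978]
```

View pics/s2.png

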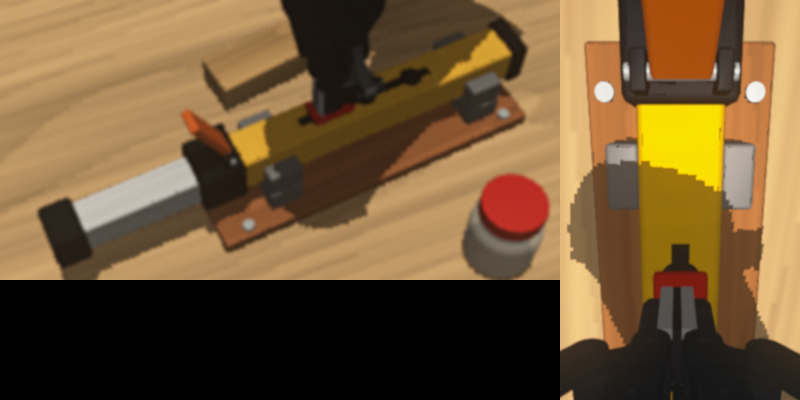

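The button has left its hole and moves with the finger; the front of the slot is exposed at (680,255). I'll keep pressing a little further, then lift slightly and push only on the ridge.

>>> {"op": "carry_out", "data": {"steps": [[0, -0.04, 0.4, 0, 0, 0, 0], [0, -0.04, 0.4, 0, 0, 0, 0], [0, -0.04, 0.4, 0, 0, 0, 0], [0, -0.04, 0.4, 0, 0, 0, 0]]}}

```text
time_s: 5.1
tool_pos: [0.5336, 0.0811, 0.0768]
orientation: [0.0, 0.738, -0.675, 0.0]
wrist_force: [-0.2, -3.0, 3.9]
grip_width: -0.0
```

```bash
cat > look.py <<'E'
from h import *
import sys
from rig import telemetry, optics
o=telemetry.get_obs();print(o["time_s"],o["tool_pos"],o["wrist_force"])
f=optics.grab_frame("scene"); f2=optics.grab_frame("wrist"); f3=optics.grab_frame("top")
n=sys.argv[1]
pickle.dump(f,open("s_%s.pkl"%n,"wb"));pickle.dump(f2,open("w_%s.pkl"%n,"wb"));pickle.dump(f3,open("t_%s.pkl"%n,"wb"))
a=cv2.resize(f["color"][170:310,180:460],None,fx=2,fy=2); b=f2["color"][:480,200:440]
c=np.zeros((480,800,3),np.uint8);c[:280,:560]=a;c[:,560:]=b;c[280:480,:560]=cv2.resize(f3["color"][205:305,170:450],None,fx=2,fy=2)
cv2.imwrite("pics/%s.png"%n,c[:,:,::-1])
# foot end: dark right edge in top along foot rows
g=f3["color"][225:265].max(2).astype(int); 
d=[ (np.where(g[r,395:460]<45)[0]) for r in range(10,28)]
e=[395+q.max()+.5 for q in d if len(q)]; 
if e:
    P=plane(f3,np.median(e),243,.068); print("foot edge px",np.median(e),P)
E
python3 look.py s3
python3 - <<'E'
import sys; sys.path.insert(0,'.')
from h import *
f3=load("top0"); g=f3["color"][225:265].max(2).astype(int)
e=[395+q.max()+.5 for q in [np.where(g[r,395:460]<45)[0] for r in range(10,28)] if len(q)]
print(np.median(e),plane(f3,np.median(e),243,.068))
E
```

```text
5.1 [0.53364117 0.08105485 0.07677608] [-0.22254552 -2.95431818  3.91647392]
foot edge px 429.5 [ 0.55348451 -0.16199081  0.068     ]
448.0 [ 0.55294554 -0.19121945  0.068     ]
```

View pics/s3.png

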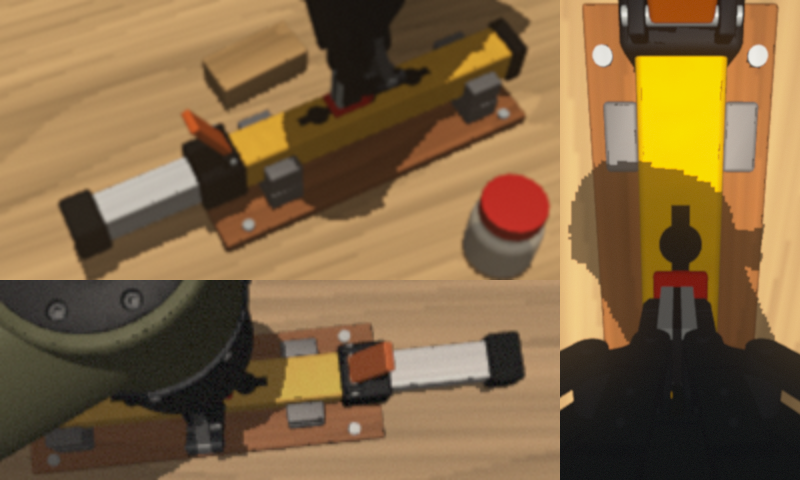

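The foot edge has moved 29 mm in, so about 16 mm remain. I'll lift to about 81.5 mm, which leaves the button trapped at half depth, and push on the ridge so it can snap up by itself.

>>> {"op": "carry_out", "data": {"steps": [[0, 0, 0, 0.48, 0, 0, 0], [0, -0.04, 0.4, 0, 0, 0, 0], [0, -0.04, 0.4, 0, 0, 0, 0], [0, -0.03, 0.3, 0, 0, 0, 0]]}}

```text
time_s: 5.75
tool_pos: [0.5321, 0.0925, 0.0805]
orientation: [0.001, 0.738, -0.675, -0.0]
wrist_force: [0.8, -3.4, 2.1]
grip_width: 0.0001
```

```bash
python3 look.py s4
```

```text
5.75 [0.53208631 0.09251564 0.0804786 ] [ 0.80166091 -3.39799674  2.06488773]
foot edge px 426.5 [ 0.55357198 -0.15724727  0.068     ]
```

View pics/s4.png

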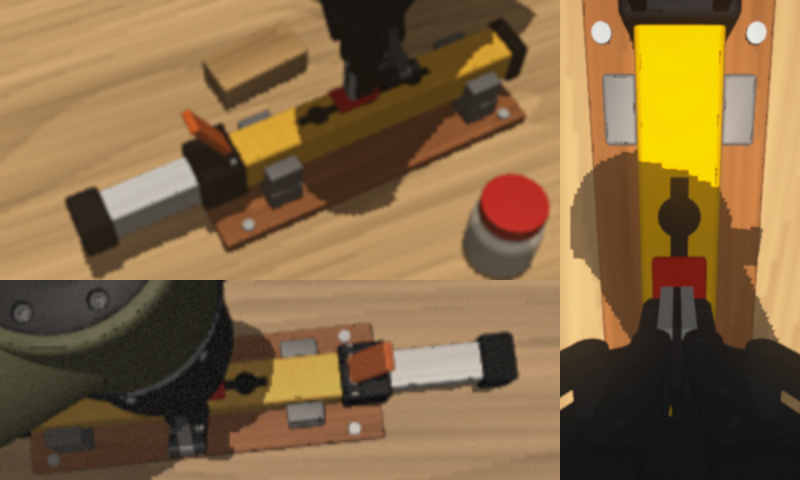

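Lower is at about 34 mm and the finger now bears on the ridge. About 11 mm to go, in small steps.

>>> {"op": "carry_out", "data": {"steps": [[0, -0.03, 0.3, 0, 0, 0, 0], [0, -0.03, 0.3, 0, 0, 0, 0], [0, -0.02, 0.2, 0, 0, 0, 0]]}}

```text
time_s: 6.28
tool_pos: [0.5314, 0.1006, 0.0805]
orientation: [0.001, 0.737, -0.675, -0.0]
wrist_force: [1.9, -4.3, 1.2]
grip_width: 0.0002
```

>>> {"op": "carry_out", "data": {"steps": [[0, -0.02, 0.2, 0, 0, 0, 0], [0, -0.02, 0.2, 0, 0, 0, 0]]}}

```text
time_s: 6.52
tool_pos: [0.531, 0.1053, 0.081]
orientation: [0.0, 0.738, -0.675, -0.0]
wrist_force: [0.5, -1.9, 2.9]
grip_width: 0.0002
```

```bash
python3 look.py s5
```

```text
6.525 [0.53098064 0.10525499 0.08097502] [ 0.53882481 -1.92492982  2.94573637]
foot edge px 418.5 [ 0.55380532 -0.14459271  0.068     ]
```

View pics/s5.png

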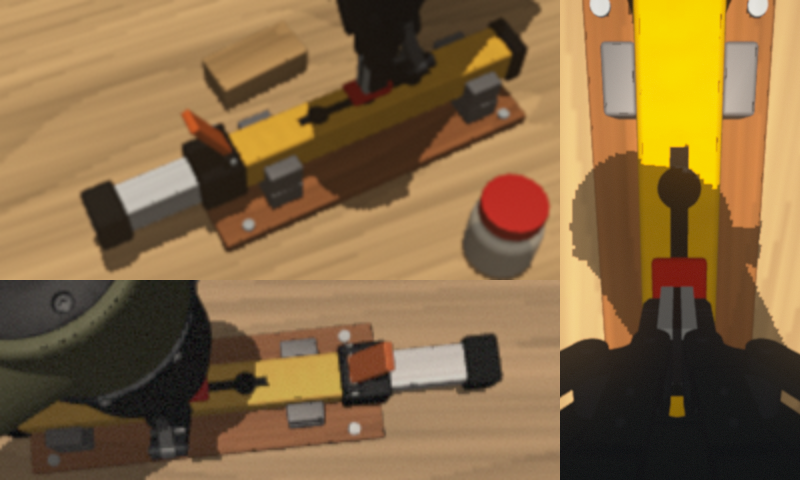

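The vertical force rose to 2.9 N and the push force dropped, so the button appears to have popped up under the finger at about 45 mm. I'll lift straight off and check.

>>> {"op": "carry_out", "data": {"steps": [[0, 0, 0, 0.3, 0, 0, 0], [0, 0, 0, 2, 0, 0, 0], [0, 0, 0, 3, 0, 0, 0], [0, 0, 0, 4, 0, 0, 0], [0, 0, 0, 0, 0, 0, 0]]}}

```text
time_s: 7.3
tool_pos: [0.529, 0.1072, 0.174]
orientation: [0.001, 0.738, -0.675, -0.003]
wrist_force: [-0.2, 0.4, -0.7]
grip_width: -0.0002
```

```bash
python3 look.py s6
```

```text
7.3 [0.52904798 0.10720511 0.17396921] [-0.20153502  0.40763327 -0.65882197]
foot edge px 418.5 [ 0.55380532 -0.14459271  0.068     ]
```

View pics/s6.png

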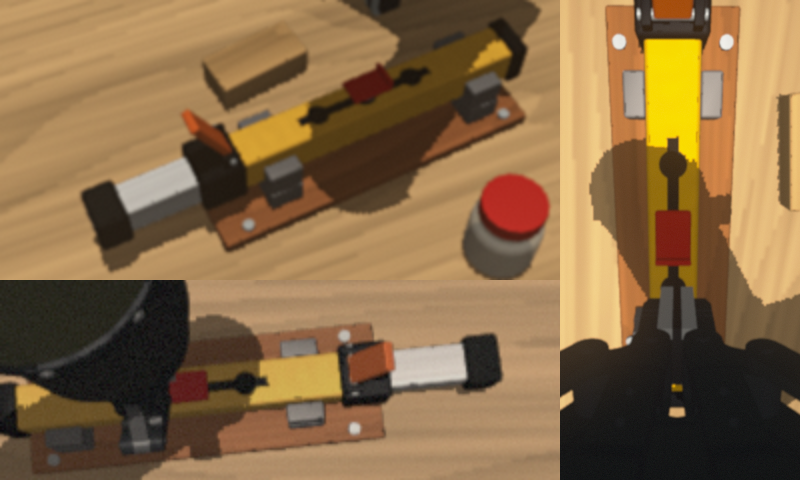

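Run:
```python
from h import *
s=load("s_s6")["color"][190:230,335:405]; w=load("w_s6")["color"][195:280,240+200-40:240+200+60-0] 
w=load("w_s6")["color"][200:275,280:345]
c=np.zeros((500,800,3),np.uint8)
a=cv2.resize(s,None,fx=6,fy=6,interpolation=cv2.INTER_CUBIC);b=cv2.resize(w,None,fx=5,fy=5,interpolation=cv2.INTER_CUBIC)
c[:240,:420]=a;c[:375,450:775]=b
t=load("t_s6")["color"][230:270,245:315];c[250:490,:420]=cv2.resize(t,None,fx=6,fy=6,interpolation=cv2.INTER_CUBIC)
cv2.imwrite("pics/z6.png",np.clip(c[:,:,::-1].astype(float)*1.6,0,255).astype(np.uint8))
```

```text
(no output)
```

View pics/z6.png

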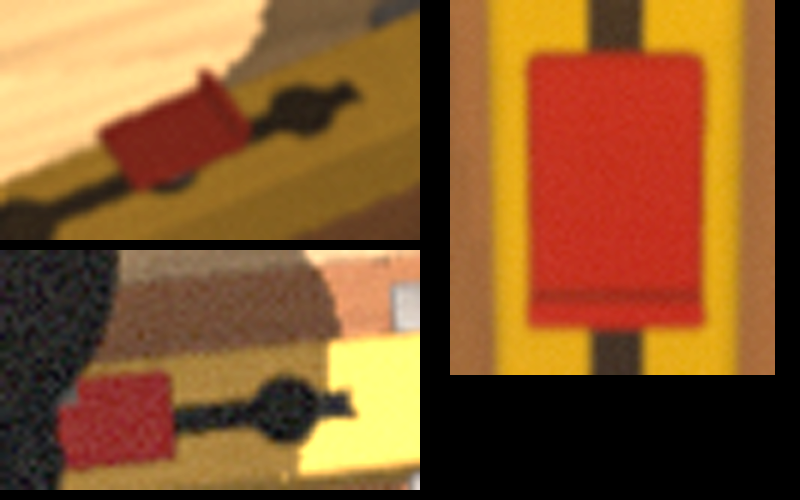

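Run:
```python
from h import *
S,W,T=load("s_s6"),load("w_s6"),load("t_s6")
s=lambda x,y:(335+x/6-.4,190+y/6-.4); w=lambda x,y:(280+(x-450)/5-.4,200+y/5-.4); t=lambda x,y:(245+x/6-.4,230+(y-250)/6-.4)
a=[s(137,187),w(530,55),t(172,375)];b=[s(103,132),w(703,55),t(175,457)]
O=np.array([.5366,.055]);u=np.array([.0897,-.996]);v=np.array([.996,.0897])
for q in(a,b):
  for F,p,G,r in[(S,q[0],W,q[1]),(T,q[2],S,q[0]),(T,q[2],W,q[1])]:
    P,e=tri(F,p,G,r);print(P.round(4),round(e,4),((P[:2]-O)@u).round(4),((P[:2]-O)@v).round(4))
```

```text
[0.5433 0.087  0.0796] 0.0002 -0.0313 0.0095
[0.5442 0.0856 0.0812] 0.0014 -0.0298 0.0103
[0.5427 0.0841 0.0915] 0.0009 -0.0284 0.0086
[0.5203 0.0863 0.0768] 0.0012 -0.0326 -0.0135
[0.5228 0.0849 0.0805] 0.0014 -0.031 -0.0111
[0.5212 0.0829 0.0907] 0.0004 -0.0292 -0.0129
```

The height is ambiguous by a few mm. I'll compare differentially with the starting picture, using the same corners and shifting by the expected travel.

Run:
```python
from h import *
S0,S=load("scene0"),load("s_s6")
# sub-pixel red mask via redness; polygon approx
for F,(x0,y0,x1,y1) in [(S0,(310,195,370,245)),(S,(335,190,395,230))]:
    im=F["color"][y0:y1,x0:x1].astype(np.float32)
    im=cv2.resize(im,None,fx=8,fy=8,interpolation=cv2.INTER_CUBIC)
    r=im[...,0]/(im.sum(2)+1)
    g=im[...,1]/(im[...,0]+1)
    m=((g<0.38)&(im[...,0]>60)).astype(np.uint8)
    k,l,s,c=cv2.connectedComponentsWithStats(m); i=1+np.argmax(s[1:,4]); mm=(l==i).astype(np.uint8)
    cn=max(cv2.findContours(mm,0,1)[0],key=cv2.contourArea)
    ap=cv2.approxPolyDP(cn,8,True)[:,0]
    print(s[i,4]/64,(c[i]/8+[x0,y0]).round(2),(ap/8+[x0,y0]).round(2).tolist())
O=np.array([.5366,.055,0]);u=np.array([.0897,-.996,0]);v=np.array([.996,.0897,0])
def corners(l,z):
    C=O-u*l-u*0.001
    return [np.round(proj(S0,C+u*a+v*b+[0,0,z]),2).tolist() for a,b in [(18,12),(18,-12),(-18,-12),(-18,12)] for a,b in [(a/1000,b/1000)]]
for l,z in [(0,.084),(.045,.084),(.045,.079),(.047,.079),(.047,.084)]: print(l,z,corners(l,z))
```

```text
267.90625 [339.53 222.75] [[345.5, 212.12], [343.38, 214.88], [327.5, 221.38], [331.88, 231.5], [343.0, 228.38], [349.12, 225.25], [352.0, 221.88]]
233.890625 [364.63 212.73] [[369.75, 203.0], [367.25, 205.88], [352.62, 212.0], [357.38, 221.0], [362.75, 220.0], [376.0, 213.25], [376.25, 210.62]]
0 0.084 [[332.25, 231.11], [325.51, 220.49], [344.84, 212.58], [351.81, 222.95]]
0.045 0.084 [[356.64, 220.94], [349.6, 210.63], [368.4, 202.95], [375.65, 213.02]]
0.045 0.079 [[356.47, 222.76], [349.47, 212.47], [368.17, 204.81], [375.38, 214.85]]
0.047 0.079 [[357.53, 222.31], [350.52, 212.04], [369.19, 204.39], [376.41, 214.42]]
0.047 0.084 [[357.7, 220.5], [350.66, 210.2], [369.43, 202.52], [376.69, 212.58]]
```

Measured from the scene view, the button moved (25, −10.0) px. That matches "up at 84 mm, tube in by about 46.5 mm", because a trapped button would give about −8.5 px. The foot edge also moved 46.6 mm, so the tube is in the next hole within its play. Next is the lever: I go behind it on the leg side and sweep towards the foot and down.

>>> {"op": "carry_out", "data": {"steps": [[0, 0.4, -3.7, 0, 0, 0, 0], [0, 0.4, -3.7, -1, 0, 0, 0], [0, 0.4, -3.4, -2, 0, 0, 0], [0, 0, 0, -2, 0, 0, 0], [0, 0, 0, 0, 0, 0, 0]]}}

```text
time_s: 8.07
tool_pos: [0.536, -0.004, 0.1106]
orientation: [0.008, 0.738, -0.674, -0.009]
wrist_force: [-0.6, 0.0, 0.8]
grip_width: 0.0
```

```bash
python3 look.py s7
python3 - <<'E'
from h import *
W,T,S=load("w_s7"),load("t_s7"),load("s_s7")
c=np.zeros((500,800,3),np.uint8)
c[:480,:300]=cv2.resize(W["color"][:320,220:420],None,fx=1.5,fy=1.5)
c[:200,320:720]=cv2.resize(S["color"][200:250,250:350],None,fx=4,fy=4);c[220:480,320:720]=cv2.resize(T["color"][215:280,320:420],None,fx=4,fy=4)
cv2.imwrite("pics/z7.png",c[:,:,::-1])
E
```

```text
8.075 [ 0.53598843 -0.00403294  0.11055866] [-0.6251521   0.04902522  0.80780307]
foot edge px 418.5 [ 0.55380532 -0.14459271  0.068     ]
```

View pics/z7.png

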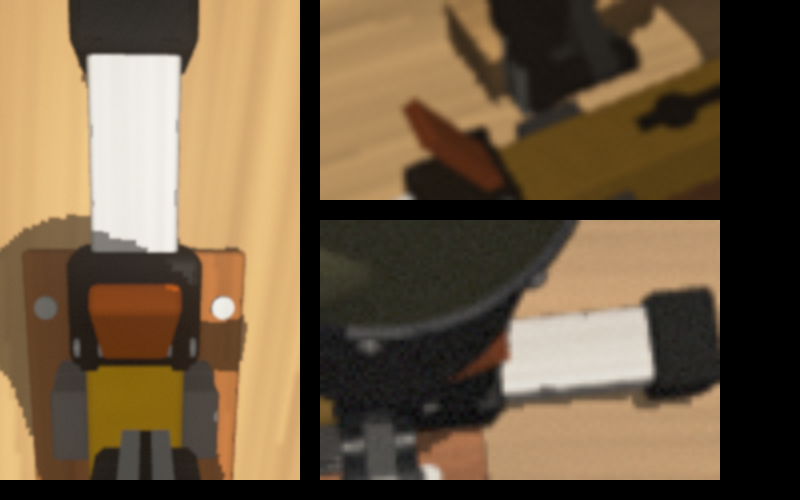

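>>> {"op": "carry_out", "data": {"steps": [[0, 0.1, -1.0, 0, 0, 0, 0], [0, 0.1, -1.0, 0, 0, 0, 0], [0, 0.1, -1.0, 0, 0, 0, 0], [0, 0.1, -1.0, -0.3, 0, 0, 0]]}}

```text
time_s: 8.72
tool_pos: [0.5431, -0.0441, 0.1132]
orientation: [0.004, 0.74, -0.673, -0.006]
wrist_force: [-0.5, 3.2, 0.0]
grip_width: -0.0001
```

>>> {"op": "carry_out", "data": {"steps": [[0, 0.1, -1.0, -0.4, 0, 0, 0], [0, 0.1, -1.0, -0.4, 0, 0, 0], [0, 0.1, -0.5, -0.4, 0, 0, 0]]}}

```text
time_s: 9.1
tool_pos: [0.5464, -0.0712, 0.1005]
orientation: [0.004, 0.739, -0.673, -0.006]
wrist_force: [-0.8, 1.6, 0.9]
grip_width: -0.0
```

```bash
python3 look.py s8
```

```text
9.1 [ 0.54637291 -0.07119911  0.10048494] [-0.84163538  1.6079871   0.91411306]
foot edge px 419.5 [ 0.55377615 -0.14617494  0.068     ]
```

View pics/s8.png

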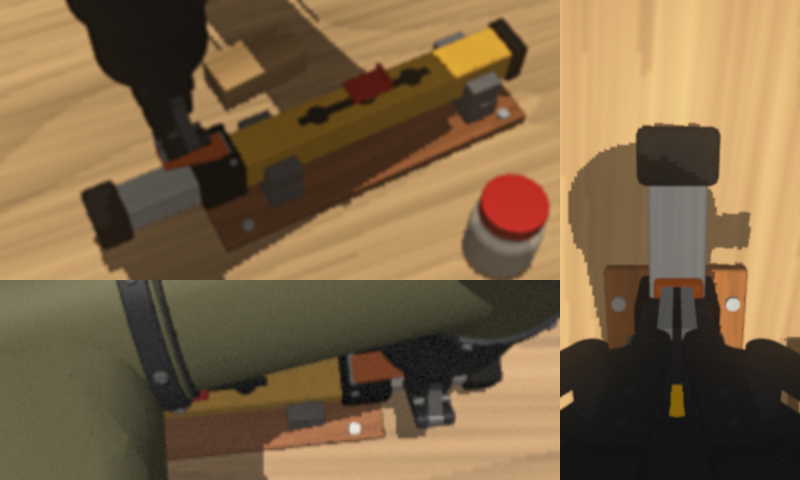

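The lever has folded most of the way and the fingers sit on it near its tip, at about (680,290). Now I press straight down.

>>> {"op": "carry_out", "data": {"steps": [[0, 0, 0, -0.5, 0, 0, 0], [0, 0, 0, -0.5, 0, 0, 0], [0, 0, 0, -0.4, 0, 0, 0], [0, 0, 0, -0.1, 0, 0, 0]]}}

```text
time_s: 9.75
tool_pos: [0.5466, -0.0714, 0.0855]
orientation: [0.004, 0.739, -0.673, -0.005]
wrist_force: [0.1, -0.5, 1.7]
grip_width: -0.0002
```

>>> {"op": "carry_out", "data": {"steps": [[0, 0, 0, -0.15, 0, 0, 0], [0, 0, 0, -0.1, 0, 0, 0]]}}

```text
time_s: 10.0
tool_pos: [0.5469, -0.0715, 0.0849]
orientation: [0.004, 0.74, -0.673, -0.004]
wrist_force: [-4.5, 0.2, 7.8]
grip_width: -0.0002
```

The fingers stop firmly at 84.9 mm with 7.8 N, so the lever is on its stop and flat. I'll lift off and check.

>>> {"op": "carry_out", "data": {"steps": [[0, 0, 0, 1, 0, 0, 0], [0, 0, 0, 3, 0, 0, 0], [0, 0, 0, 5, 0, 0, 0], [0, 0, 0, 5, 0, 0, 0], [0, -3, -5, 0, 0, 0, 0]]}}

```text
time_s: 10.62
tool_pos: [0.5158, -0.1194, 0.2283]
orientation: [0.005, 0.741, -0.671, -0.006]
wrist_force: [0.3, -0.7, -0.8]
grip_width: -0.0002
```

>>> {"op": "carry_out", "data": {"steps": [[0, -3, -5, 0, 0, 0, 0], [0, -3, -5, 0, 0, 0, 0], [0, -3, -5, 0, 0, 0, 0], [0, 0, 0, 0, 0, 0, 0], [0, 0, 0, 0, 0, 0, 0]]}}

```text
time_s: 11.25
tool_pos: [0.4216, -0.274, 0.2308]
orientation: [0.003, 0.741, -0.672, -0.005]
wrist_force: [-0.3, -0.8, 0.9]
grip_width: -0.0001
```

```bash
python3 look.py s9
python3 - <<'E'
from h import *
T0,T,S0,S=load("top0"),load("t_s9"),load("scene0"),load("s_s9")
c=np.zeros((560,800,3),np.uint8)
c[:280,:800]=cv2.resize(T["color"][150:350,160:460],(800,533))[120:400]
c[280:560,:560]=cv2.resize(S["color"][170:310,180:460],None,fx=2,fy=2)
cv2.imwrite("pics/z9.png",c[:,:,::-1])
# bystander change + button corners
for F,(x0,y0,x1,y1) in [(S0,(310,195,370,245)),(S,(335,190,395,230))]:
    im=cv2.resize(F["color"][y0:y1,x0:x1].astype(np.float32),None,fx=8,fy=8,interpolation=cv2.INTER_CUBIC)
    m=((im[...,1]/(im[...,0]+1)<0.38)&(im[...,0]>60)).astype(np.uint8)
    k,l,s,cc=cv2.connectedComponentsWithStats(m); i=1+np.argmax(s[1:,4])
    cn=max(cv2.findContours((l==i).astype(np.uint8),0,1)[0],key=cv2.contourArea)
    print((cc[i]/8+[x0,y0]).round(2),(cv2.approxPolyDP(cn,8,True)[:,0]/8+[x0,y0]).round(2).tolist())
for F in(S0,S):
    h=cv2.cvtColor(F["color"],cv2.COLOR_RGB2HSV);k,l,s,cc=cv2.connectedComponentsWithStats(cv2.inRange(h,(0,200,100),(4,255,255)))
    print([cc[i].round(1).tolist() for i in range(1,k) if s[i,4]>100])
E
```

```text
11.25 [ 0.42158769 -0.27395676  0.23082676] [-0.3114181  -0.75742962  0.88980947]
[339.53 222.75] [[345.5, 212.12], [343.38, 214.88], [327.5, 221.38], [331.88, 231.5], [343.0, 228.38], [349.12, 225.25], [352.0, 221.88]]
[364.39 212.6 ] [[370.0, 202.5], [368.25, 204.75], [352.25, 211.62], [357.0, 221.12], [362.5, 220.38], [376.75, 212.0]]
[[338.9, 222.3], [437.0, 271.7], [349.5, 331.8]]
[[363.7, 212.3], [437.0, 271.7], [349.5, 331.9]]
```

View pics/z9.png

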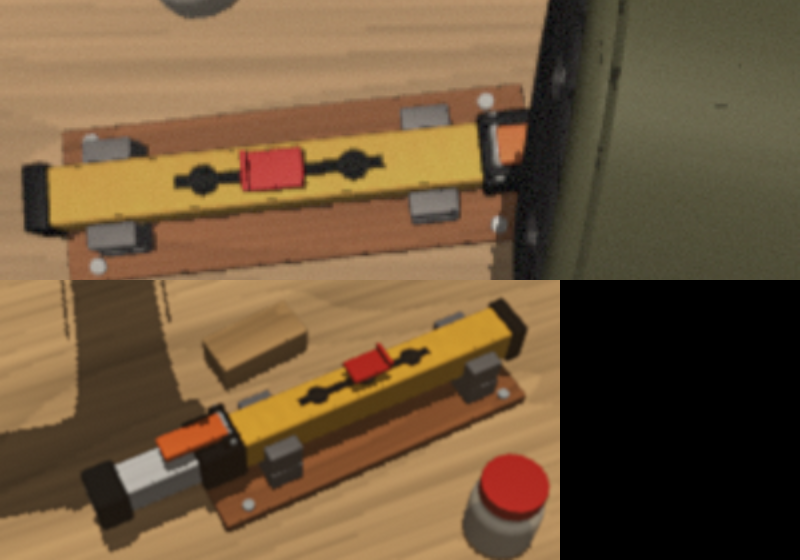

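The lever lies flat at about (195,437), and the button sits up midway between the two visible holes at about (367,365). The jar and screwdriver centroids have not moved, and the arm is clear.

```bash
python3 -c "
from rig import finish_job; print(finish_job())"
```

```text
the job is handed in; nothing more can be done
None
```

I shortened the leg by one hole and folded the clamp lever flat, then handed the job in at about 11 s of the 48 s allowed. No verdict was reported.

**What I did:** With the fingers shut, I pressed the button about 7 mm down and slid it out of its first hole to about 29 mm. I then raised the fingertip so it pushed only on the ridge, until the button popped up under it. After lifting off, I swept the orange lever towards the foot and pressed it down until it stopped firmly at 84.9 mm with 7.8 N.

**What the last checks showed:**
- **Tube:** the foot edge moved about 46.6 mm when the button popped up. It read about 1.5 mm less while I was pressing the lever. The final scene picture gives about 46 mm, which is inside the 41–49 mm window.
- **Button:** in the final scene picture it had shifted (24.9, −10.2) px. A raised button would give about −10 px vertically, and a trapped one about −8.5 px.
- **Lever:** it looks flat in the final picture.
- **Bystanders:** the jar lid and screwdriver handle moved 0.1 px or less in the scene view. I checked the offcut only by eye, and it looked unmoved.
- **Arm:** it is clear of everything.

**Check that disagreed:** direct triangulation of the button's height after it snapped up was inconclusive, giving 77–91 mm depending on the pair of views. I relied on the comparison with the starting picture instead.

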